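Slide the label plate out over the end of the ledge

TASK

Push the dark slate label plate along the low oak ledge, towards the end where the white foam pad lies on the table, until about 40 mm of the plate sticks out past that end of the ledge, so that someone can get hold of its edge. It must finish lying flat and straight along the ledge, with neither of its long sides sticking out over the ledge. Only push it: do not lift, tip or drop it, and leave everything else where it stands.

Things in the scene. Friction and masses are not known exactly. Their poses are not given: they have to be found in the camera images.
- plate: dark slate label plate, loose, lying flat on the ledge: 140 mm long (own y), 96 mm wide (own x), 6 mm thick, 0.15 to 0.3 kg. Origin: centre of its underside. It starts wholly on the ledge, own y within 0.12 rad of the ledge's own y; it slides with ordinary friction and turns if pushed off-centre.
- ledge: fixed oak ledge, a low bench-like riser: flat plank top 300 mm long (own y), 210 mm wide (own x), top face 70 mm above the table, no rim; its ends are at own y = +150 and -150 mm. Origin: on the table under its centre. Own x points roughly away from the robot. The plate lies on the half nearer the robot (centre at own x about -35 mm); two finials stand on the far half.
- pad: white foam pad, fixed, a slab 170 x 110 x 30 mm lying on the table just off one end of the ledge (its near face 20 mm beyond that end), sides parallel to the ledge's. Origin: centre of its underside. It can be at either end of the ledge (own y of the ledge +225 or -225 mm): it marks the end to push towards.
- tray: open cardboard tray, fixed, 170 x 110 mm and 35 mm high, on the table off the ledge's other end. Origin: centre of its underside.
- finial0_mid (a point): carved gilded wooden finial shaped like an acorn, 34 mm wide and 50 mm tall, standing upright; leave it alone. Point: on its axis, 25 mm above its foot. On the far half of the ledge's top, about 78 mm beyond the middle line.
- finial1_mid (a point): carved gilded wooden finial shaped like an acorn, 34 mm wide and 50 mm tall, standing upright; leave it alone. Point: on its axis, 25 mm above its foot. On the far half of the ledge's top, about 78 mm beyond the middle line.
- finial2_mid (a point): carved gilded wooden finial shaped like an acorn, 34 mm wide and 50 mm tall, standing upright; leave it alone. Point: on its axis, 25 mm above its foot. In the cardboard tray.
- jar_mid (a point): amber glass jar, 64 mm wide, 85 mm tall, standing on the table to the robot's left; leave it alone. Point: its centre.
- brush_grip (a point): 200 mm brush lying on the table beyond the ledge; leave it alone. Point: on its handle.
- spatula_grip (a point): 200 mm spatula lying on the table to the robot's right; leave it alone. Point: on its handle.
Mind the look-alikes: they are no part of the job. Leave any green look-alike of the plate alone. What is shaped like the pad but purple is not meant.

How it is judged:
At the end, for the whole second after the job is handed in: 26 to 54 mm of the plate stick out past the ledge's end on the foam pad's side; the plate lies flat and at rest on the ledge, within 0.15 rad of the ledge's length, its long sides not over the ledge's sides by more than 5 mm (((y of pad in the frame of ledge above 0 m and y of plate in the frame of ledge between 0.106 and 0.134 m) or (y of pad in the frame of ledge below 0 m and y of plate in the frame of ledge between -0.134 and -0.106 m)) and x of plate in the frame of ledge between -0.062 and 0.062 m and z of plate in the frame of ledge between 0.066 and 0.074 m and angle between plate's own z axis and vertical below 0.05 rad and angle between the y axis of plate and the y axis of ledge, either way round below 0.15 rad and linear speed of plate below 0.01 m/s); the robot touches nothing.
It fails at once if the plate is lifted, tipped or dropped (z of plate in the frame of ledge above 0.082 m or z of plate in the frame of ledge below 0.06 m or angle between plate's own z axis and vertical above 0.15 rad).
It fails at once if another thing is displaced by more than 20 mm (distance of any of finial0_mid, finial1_mid, finial2_mid, jar_mid, brush_grip, spatula_grip from where it was at the start of the episode above 0.02 m).
It also fails if it takes over 38 s, if anything falls off the work surface, if the arm or the gripper's body presses on something with over 40 N, if the wrist force passes 120 N, or if a joint passes its speed limit or range.

ROBOT

A 6-joint arm with a two-finger parallel gripper is mounted at the origin on the work surface. World frame = base frame: x ahead of the robot, y to its left, z up, the work surface at z = 0. Lengths are in m, angles in rad, forces in N, time in s.
With the tool pointing down it reaches from about 0.35 to 0.775 m from the base axis. Payload 5.5 kg.
Tool frame: the origin (TCP) lies on the centre line of the jaws, within the pads' length; the fingertips stand 11 mm ahead of it and the grasp point (between the pads) lies 8 mm behind it; z points along the fingers, y is the line along which they close (so a half turn about z gives the same grasp; the last joint's range is limited). The gripper opens to 85 mm and grips with 20 to 120 N. Pads are 22 mm wide; open, the fingers measure 114 mm over their backs; the gripper's body (76 mm by 85 mm) begins 54 mm behind the grasp point. The pads swing forward as they close: fully open they stand 13 mm farther back than shut.
Start: joints at [-1.305, 0.313, 0.046, 1.304, 0, 1.431], TCP at [0.227, -0.528, 0.242] pointing down, gripper open.
Joint ranges: [-2.76, 2.76], [-0.86, 1.69], [-1.03, 1.26], [-2.2, 2.34], [-1.47, 1.5], [-3.14, 3.14]. Speed limits (rad/s): [2.57, 2.57, 3.14, 3.14, 3.14, 3.14].

INTERFACE

Orientations are given as a unit quaternion [w, x, y, z].
In Python, from workcell import get_state, eyes, env gives the robot as it stands.
- The arm moves only by the shell command python3 -m inch 'ROWS' [OPENING] [FORCE]. ROWS is JSON, one flat list of numbers, 4 for each row, row after row: the shift along the tool's x, y, z in cm, then the turn about the tool's z in rad. A call has exactly 5 rows; each row shifts and turns the commanded pose from where the row before left it, along the tool's axes as they then stand; what a row does not reach is not made up. A row lasts 1/12 s, in which the tool goes at most 41.7 mm and 7.16 degrees, less where a joint would pass 70% of its speed; a pose out of reach is approached as far as the arm can. A call is refused whole if a number of a shift passes 4.17 or a number of a turn 0.125, either way. A call with a gripper value outside its range is refused whole. OPENING is the opening, from -1 (shut) to 1 (fully open), set as the call begins (- or left out, the last holds). The fingers move at their own pace and stop on an object; FORCE is the grip in N (left out, the last holds). Time passes only in rows, so rows that do not move let the fingers close, or fill a call up. It gives the time, the measured TCP pose, the force, the opening and the grip force at its end, in the units of the state.
- get_state(): the state, without advancing time (a new reading comes with each control period).
- eyes.read_camera(name): name is "side" or "top"; returns the picture (480x640x3 uint8, red, green, blue); there is no depth.
- eyes.camera_info(name): a dict with "fovy" (degrees; the focal length in pixels is half the picture's height over the tangent of half this angle, whatever the lens; pixels are square), "cx", "cy" (the principal point, pixels), "xyz" and "orientation" of the camera in the world. Camera axes: x right, y down, z forward; pixel columns grow to the right and rows downward; lengths in m; the calibration is good to about 2 mm. A picture is of the moment at which its call begins. camera_info takes no time and is no camera call.
- env.hand_in(): hands the job in; it is judged then, once.
The state is a dict: "clock": time; "joint_pos": joint angles; "qvel": joint speeds; "tau": joint torques, N m; "tcp_pos": TCP position; "orientation": TCP orientation; "wrist_force": force on the tool from outside, world axes, zero at the start; "ft_torque": the same for the moment, N m; "finger_gap": finger opening in m; "grip_force": force on a finger pad.
Only numpy, scipy, OpenCV 4.12 (cv2) and the standard library are available. Lean on these libraries where they do the work, as an engineer would, in place of code of your own. Each camera call takes 0.05 s, during which the arm holds its last target. There are 200 camera calls.

## Working session

There is one attempt and no reset: what is moved stays moved. The work goes in short steps, Python scripts to look and compute and a shell command to move; the robot and the scene stay as the last step left them, time stands still between calls to the robot, and variables do not carry over. Pictures are saved under pics/ and viewed, at most 10 in all, crops included, and the job is handed in when it is done.

```bash
mkdir -p pics; python3 - <<'E'
from workcell import get_state, eyes, env
import cv2
for n in("top","side"):
    cv2.imwrite(f"pics/{n}0.png",eyes.read_camera(n)[:,:,::-1]); print(eyes.camera_info(n))
s=get_state();print(s)
E
```

```text
{'fovy': 49.569409507588965, 'cx': 324.63343415892285, 'cy': 233.727590310955, 'xyz': array([ 0.40948477, -0.03067542,  1.34057355]), 'orientation': array([ 0.04167662, -0.701789  ,  0.71044383, -0.03201274])}
{'fovy': 48.654854093250286, 'cx': 317.4085549181798, 'cy': 241.3698172046739, 'xyz': array([0.2803103 , 0.75592012, 1.06694205]), 'orientation': array([ 0.05698724, -0.15729484,  0.92699965, -0.33568205])}
{'clock': 0.1, 'joint_pos': array([-1.30463786e+00,  3.13938584e-01,  4.51010922e-02,  1.30359754e+00,
        1.16643249e-05,  1.43121237e+00]), 'qvel': array([ 6.17450996e-04, -1.16108578e-03,  1.68185179e-03,  3.21826538e-04,
        7.75735419e-04,  3.58593892e-05]), 'tau': array([ 1.69562769e-03, -4.81728172e+01,  2.99241918e+01,  1.28300360e-02,
       -1.24127596e-04,  1.91027993e-08]), 'tcp_pos': array([ 0.22684123, -0.52789393,  0.24149394]), 'orientation': array([-8.18079840e-04,  9.79491789e-01,  2.01482415e-01, -4.59993994e-05]), 'wrist_force': array([-0.33275775, -0.39252639,  0.62172853]), 'ft_torque': array([ 0.03539501,  0.03034383, -0.0394397 ]), 'grip_force': 0.0, 'finger_gap': 0.08550640424655107}
```

View pics/top0.png

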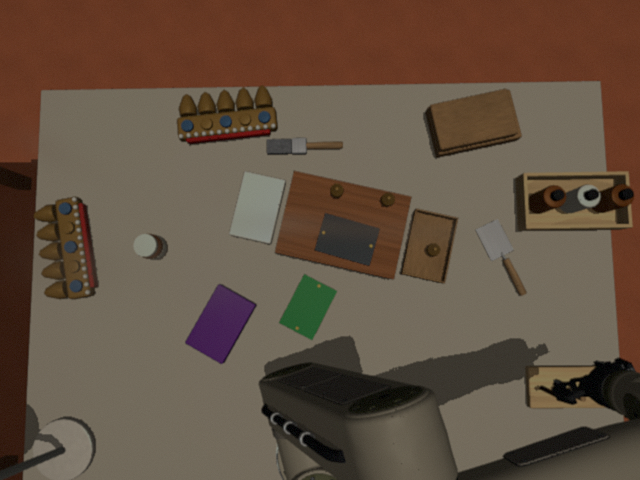

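View pics/side0.png

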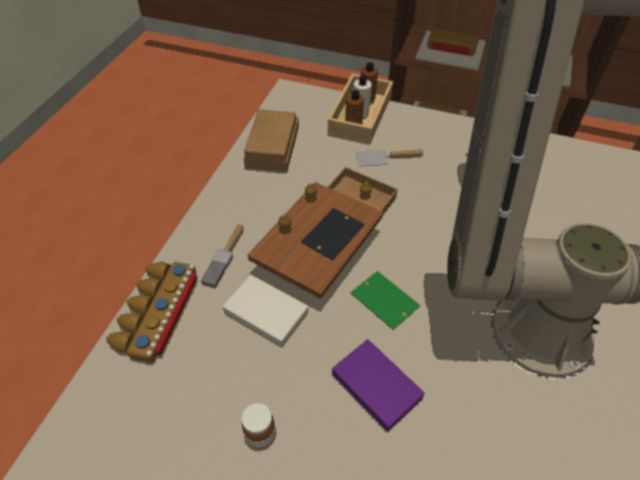

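The pad (white, top 258,208) lies at the image-left end (+y), and the tray is at 430,245. Plate candidates are the dark slate plate on the ledge (347,239) and the green one on the table (308,306). Pad candidates are white (258,208) and purple (221,323). I choose the dark plate and the white pad, and check them in a close crop.

```bash
python3 - <<'E'
import cv2
a=cv2.imread("pics/top0.png")[160:295,225:465]
a=cv2.convertScaleAbs(a,alpha=1.6,beta=10)
cv2.imwrite("pics/crop.png",cv2.resize(a,None,fx=3.333,fy=3.333,interpolation=cv2.INTER_CUBIC))
E
```

```text
(no output)
```

View pics/crop.png

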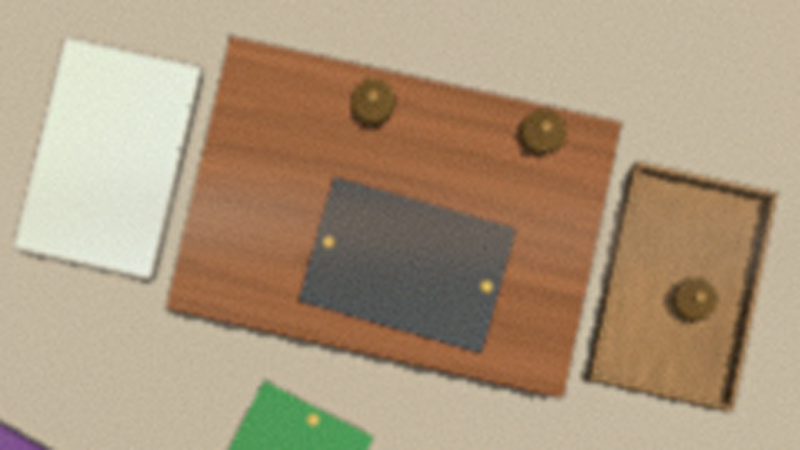

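The crop shows the dark plate with corners (332,178), (515,229), (483,352), (299,301). The ledge top's corners are (229,37), (621,122), (563,397), (168,311). The pad is to the left.

```bash
cat > h.py <<'E'
import numpy as np
from workcell import get_state, eyes
from scipy.spatial.transform import Rotation as R
def px2w(cam,p,z):
    c=eyes.camera_info(cam);f=240/np.tan(np.radians(c["fovy"]/2));p=np.atleast_2d(p).astype(float)
    r=R.from_quat(c["orientation"],scalar_first=True).apply(np.c_[(p[:,0]-c["cx"])/f,(p[:,1]-c["cy"])/f,np.ones(len(p))])
    return c["xyz"]+r*((z-c["xyz"][2])/r[:,2])[:,None]
def fit(P): # corners TL,TR,BR,BL in image; own y = towards TL side
    y=(P[0]-P[1]+P[3]-P[2])[:2]; return P.mean(0)[:2],np.arctan2(-y[0],y[1])
def crop2px(q): return np.array(q)/3.333+[225,160]
L,La=fit(px2w("top",crop2px([(229,37),(621,122),(563,397),(168,311)]),.07))
Rl=np.array([[np.cos(La),-np.sin(La)],[np.sin(La),np.cos(La)]])
E
python3 - <<'E'
from h import *
Q=px2w("top",crop2px([(229,37),(621,122),(563,397),(168,311)]),.07)
print("ledge",L,La,np.linalg.norm(Q[0]-Q[1]),np.linalg.norm(Q[0]-Q[3]))
P=px2w("top",crop2px([(332,178),(515,229),(483,352),(299,301)]),.076)
c,a=fit(P);print("plate",c,a,np.linalg.norm(P[0]-P[1]),np.linalg.norm(P[0]-P[3]))
print("in ledge",Rl.T@(c-L),a-La)
for n,q in(("f0",(373,97)),("f1",(543,128))): print(n,Rl.T@(px2w("top",crop2px(q),.11)[0,:2]-L))
print("f2",Rl.T@(px2w("top",crop2px((695,297)),.05)[0,:2]-L))
s=get_state();M=R.from_quat(s["orientation"],scalar_first=True).as_matrix();print(M.round(3))
print("start in ledge",Rl.T@(s["tcp_pos"][:2]-L))
t=L+Rl@np.array([-.035,-.115]);print("pt",t, "ledge y dir",Rl[:,1])
E
```

```text
ledge [ 0.5644217  -0.06052697] -0.2289100102353816 0.2984377247694253 0.20968750612590195
plate [ 0.52721936 -0.06893964] -0.2854139474112699 0.1395570473514024 0.0939761211892351
in ledge [-0.03432293 -0.01663504] -0.05650393717588831
f0 [0.07571997 0.03327524]
f1 [ 0.07965199 -0.09079277]
f2 [-0.00944655 -0.23121892]
[[ 0.919  0.395 -0.   ]
 [ 0.395 -0.919  0.002]
 [ 0.    -0.002 -1.   ]]
start in ledge [-0.22272137 -0.53177782]
pt [ 0.50423935 -0.16458505] ledge y dir [0.2269161  0.97391431]
```

```bash
cat >> h.py <<'E'
def todo(tx,ty,tz): # ledge-frame target for TCP -> shift in tool cm, turn
    s=get_state();M=R.from_quat(s["orientation"],scalar_first=True).as_matrix()
    w=np.r_[L+Rl@[tx,ty],tz];d=M.T@(w-s["tcp_pos"])*100
    a=np.arctan2(M[1,0],M[0,0])-(La+np.pi/2)
    print("tool cm",d.round(2),"turn",round(a,3),"ledge",(Rl.T@(s["tcp_pos"][:2]-L)).round(4),"z",s["tcp_pos"][2].round(4),"gap",s["finger_gap"],"F",s["wrist_force"].round(1),"t",s["clock"],"tilt",M[:,2].round(3))
E
python3 -m inch '[0,0,0,-0.094, 0,0,0,-0.094, 0,0,0,-0.094, 0,0,0,-0.094, 0,0,0,-0.094]' 0.2 20
python3 -m inch '[0,0,0,-0.094, 0,0,0,-0.094, 0,0,0,-0.094, 0,0,0,-0.094, 0,0,0,-0.094]'
python3 -c "
from h import *
todo(-.034,-.118,.15)"
```

```text
clock: 0.52
tcp_pos: [0.2269, -0.528, 0.2418]
orientation: [-0.001, 0.905, 0.426, 0.0]
wrist_force: [-0.0, -0.1, -0.0]
finger_gap: 0.0515
grip_force: 0.0
clock: 0.93
tcp_pos: [0.2269, -0.528, 0.2417]
orientation: [-0.001, 0.781, 0.625, 0.0]
wrist_force: [-0.8, 0.5, 0.0]
finger_gap: 0.0514
grip_force: 0.0
tool cm [41.22 19.22  9.21] turn 0.009 ledge [-0.2226 -0.5319] z 0.2417 gap 0.05139088760740147 F [-0.8  0.5  0. ] t 0.9333 tilt [-0.     0.001 -1.   ]
```

```bash

python3 -m inch '[2.75,1.28,0,0, 2.75,1.28,0,0, 2.75,1.28,0,0, 2.75,1.28,0,0, 2.75,1.28,0,0.009]' >/dev/null
python3 -m inch '[2.75,1.28,0,0, 2.75,1.28,0,0, 2.75,1.28,0,0, 2.75,1.28,0,0, 2.75,1.28,0,0]' >/dev/null
python3 -m inch '[2.75,1.28,0,0, 2.75,1.28,0,0, 2.75,1.28,0,0, 2.75,1.28,0,0, 2.75,1.28,0,0]'
python3 -c "
from h import *
todo(-.034,-.118,.11)"
```

```text
clock: 2.18
tcp_pos: [0.5088, -0.1693, 0.2419]
orientation: [-0.0, 0.785, 0.62, -0.0]
wrist_force: [0.8, 0.9, -0.2]
finger_gap: 0.0513
grip_force: 0.0
tool cm [ 0.05 -0.44 13.19] turn -0.005 ledge [-0.0295 -0.1185] z 0.2419 gap 0.0513485991396541 F [ 0.8  0.9 -0.2] t 2.1833 tilt [-0.001  0.    -1.   ]
```

```bash

python3 -m inch '[0,-0.44,2.6,-0.005, 0,0,2.6,0, 0,0,2.6,0, 0,0,2.6,0, 0,0,2.6,0]' >/dev/null
python3 -m inch '[0,0,0.1,0, 0,0,0,0, 0,0,0,0, 0,0,0,0, 0,0,0,0]' 
python3 - <<'E'
from h import *
import cv2
todo(-.034,-.118,.083)
o=[]
for n,(y,x) in(("top",(150,260)),("side",(150,230))):
    a=eyes.read_camera(n)[y:y+150,x:x+200,::-1]
    o.append(cv2.resize(cv2.convertScaleAbs(a,alpha=1.6),(400,300),interpolation=cv2.INTER_CUBIC))
cv2.imwrite("pics/a.png",np.hstack(o))
E
```

```text
clock: 3.02
tcp_pos: [0.5053, -0.1704, 0.1131]
orientation: [0.002, 0.783, 0.622, 0.001]
wrist_force: [-0.7, 1.1, -0.7]
finger_gap: 0.0509
grip_force: 0.0
tool cm [ 0.25 -0.14  3.01] turn -0.0 ledge [-0.0327 -0.1205] z 0.1131 gap 0.050869364989453936 F [-0.7  1.1 -0.7] t 3.0167 tilt [ 0.003 -0.002 -1.   ]
```

View pics/a.png

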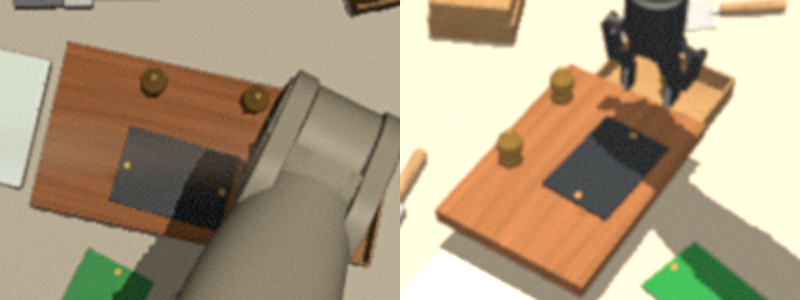

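Left (top view): the plate is undisturbed and the gripper is over the tray end. Right (side view): both fingers stand behind the plate's rear edge, clear of the finial. Next I lower to just above the plank.

```bash

python3 -m inch '[0,0,0.9,0, 0,0,0.9,0, 0,0,0.9,0, 0,0,0,0, 0,0,0,0]' 
python3 -m inch '[0,0,0.2,0, 0,0,0,0, 0,0,0,0, 0,0,0,0, 0,0,0,0]' | grep -E "pos|force"
python3 -m inch '[0,0,0.15,0, 0,0,0,0, 0,0,0,0, 0,0,0,0, 0,0,0,0]' | grep -E "pos|force"
```

```text
clock: 3.53
tcp_pos: [0.5031, -0.1693, 0.083]
orientation: [-0.001, 0.783, 0.622, -0.001]
wrist_force: [-1.2, 0.9, 0.7]
finger_gap: 0.0511
grip_force: 0.0
tcp_pos: [0.5043, -0.1698, 0.0826]
wrist_force: [-0.6, 0.3, 0.1]
grip_force: 0.0
tcp_pos: [0.504, -0.1698, 0.0808]
wrist_force: [0.4, -0.5, 0.2]
grip_force: 0.0
```

```bash

python3 -m inch '[0,0,0.15,0, 0,0,0,0, 0,0,0,0, 0,0,0,0, 0,0,0,0]' | grep -E "pos|force"
python3 -m inch '[0,0,0.15,0, 0,0,0,0, 0,0,0,0, 0,0,0,0, 0,0,0,0]' | grep -E "pos|force"
```

```text
tcp_pos: [0.5041, -0.1698, 0.0793]
wrist_force: [0.1, 0.2, 0.6]
grip_force: 0.0
tcp_pos: [0.5041, -0.1698, 0.0778]
wrist_force: [-0.0, -0.1, 0.1]
grip_force: 0.2
```

```bash

python3 -m inch '[0,0,0.15,0, 0,0,0,0, 0,0,0,0, 0,0,0,0, 0,0,0,0]' | grep -E "pos|force"
python3 -c "
from h import *
todo(-.034,-.118,.083)"
```

```text
tcp_pos: [0.5041, -0.1698, 0.0777]
wrist_force: [-2.9, 2.3, 10.9]
grip_force: 5.7
tool cm [ 0.21 -0.01 -0.53] turn -0.0 ledge [-0.0339 -0.1201] z 0.0777 gap 0.051318155763328016 F [-2.9  2.3 10.9] t 5.6167 tilt [ 0.001 -0.001 -1.   ]
```

```bash

python3 -m inch '[0,0,-0.3,0, 0.4,0,0,0, 0.4,0,0,0, 0.4,0,0,0, 0.4,0,0,0]' | grep -E "pos|force"
for i in 1 2 3; do python3 -m inch '[0.5,0,0,0, 0.5,0,0,0, 0.5,0,0,0, 0.5,0,0,0, 0.5,0,0,0]' | grep -E "pos|force"; done
python3 - <<'E'
from h import *
import cv2
todo(-.034,.039,.0793)
a=eyes.read_camera("side")[150:300,200:400,::-1]
cv2.imwrite("pics/b.png",cv2.resize(cv2.convertScaleAbs(a,alpha=1.3),(800,600),interpolation=cv2.INTER_CUBIC))
E
```

```text
tcp_pos: [0.5075, -0.1535, 0.0789]
wrist_force: [-0.8, -0.1, 0.3]
grip_force: 0.0
tcp_pos: [0.5134, -0.1293, 0.0792]
wrist_force: [-0.7, -0.7, -0.6]
grip_force: 0.4
tcp_pos: [0.5191, -0.1049, 0.0792]
wrist_force: [-0.8, -0.6, -0.5]
grip_force: 0.4
tcp_pos: [0.5248, -0.0807, 0.0793]
wrist_force: [0.7, -0.6, -0.0]
grip_force: 0.4
tool cm [ 6.76  0.   -0.  ] turn -0.0 ledge [-0.034  -0.0286] z 0.0793 gap 0.05169174761031225 F [ 0.7 -0.6 -0. ] t 7.2833 tilt [-0. -0. -1.]
```

View pics/b.png

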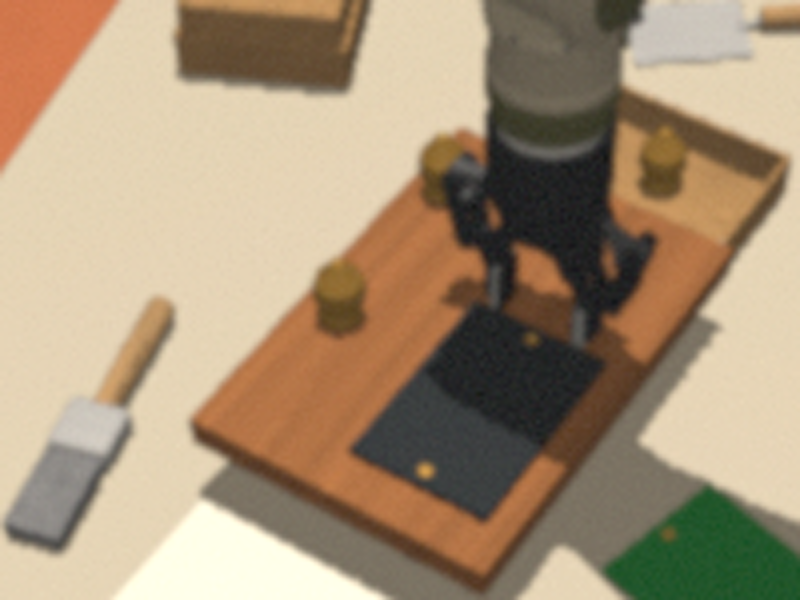

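The plate has turned straight with the ledge and both fingers are on its rear edge. Its corners are (475,303), (605,362), (487,520), (352,450) in the crop, and the finials are untouched.

```bash
python3 - <<'E'
from h import *
f=lambda q,z:(px2w("side",np.array(q)/4+[200,150],z)[:,:2]-L)@Rl
print(f([(475,303),(605,362),(487,520),(352,450)],.076).round(4))
print("ledge front corners",f([(195,422),(487,580)],.07).round(4))
E
for i in 1 2; do python3 -m inch '[0.5,0,0,0, 0.5,0,0,0, 0.5,0,0,0, 0.5,0,0,0, 0.5,0,0,0]' | grep -E "pos|force"; done
python3 -m inch '[0,0,0,0, 0,0,0,0, 0,0,0,0, 0,0,0,0, 0,0,0,0]' | grep -E "pos|force"
python3 - <<'E'
from h import *
import cv2
todo(-.034,.039,.0793)
a=eyes.read_camera("side")[180:330,200:400,::-1]
cv2.imwrite("pics/c.png",cv2.resize(cv2.convertScaleAbs(a,alpha=1.3),(800,600),interpolation=cv2.INTER_CUBIC))
E
```

```text
[[ 0.0047 -0.0115]
 [-0.0877 -0.0133]
 [-0.0897  0.1251]
 [ 0.0042  0.1248]]
ledge front corners [[ 0.0982  0.154 ]
 [-0.1095  0.1566]]
tcp_pos: [0.5305, -0.0563, 0.0793]
wrist_force: [0.5, -0.5, 0.3]
grip_force: 0.5
tcp_pos: [0.5362, -0.0319, 0.0793]
wrist_force: [0.3, -0.6, 0.6]
grip_force: 0.6
tcp_pos: [0.536, -0.0326, 0.0793]
wrist_force: [-0.5, 0.3, 0.1]
grip_force: 0.0
tool cm [ 1.82 -0.   -0.  ] turn -0.0 ledge [-0.034   0.0208] z 0.0793 gap 0.05112088900154964 F [-0.5  0.3  0.1] t 8.5833 tilt [ 0.  0. -1.]
```

View pics/c.png

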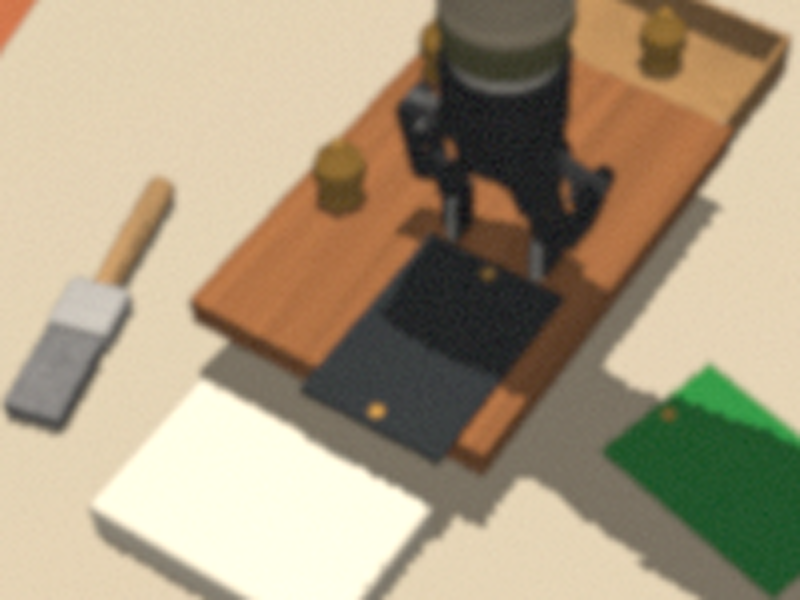

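Now about 22 mm overhangs. Front corners are (303,390) and (440,462), the plate is straight, and the finial is clear. Pushing the last 18 mm slowly.

```bash

python3 -m inch '[0.4,0,0,0, 0.4,0,0,0, 0.4,0,0,0, 0.3,0,0,0, 0.3,0,0,0]' | grep -E "pos|force"
python3 -m inch '[0,0,0,0, -0.6,0,0,0, -1.2,0,0,0, -1.2,0,0,0, 0,0,0,0]' | grep -E "pos|force"
python3 -m inch '[0,0,-2,0, 0,0,-3,0, 0,0,-3,0, 0,0,-3,0, 0,0,0,0]' | grep -E "pos|force"
python3 - <<'E'
from h import *
import cv2
todo(-.034,.039,.0793)
a=eyes.read_camera("side")[180:330,200:400,::-1]
cv2.imwrite("pics/d.png",cv2.resize(cv2.convertScaleAbs(a,alpha=1.3),(800,600),interpolation=cv2.INTER_CUBIC))
E
```

```text
tcp_pos: [0.5402, -0.0145, 0.0793]
wrist_force: [-0.4, -0.2, -0.2]
grip_force: 0.5
tcp_pos: [0.5328, -0.0465, 0.0793]
wrist_force: [0.6, 0.1, -0.6]
grip_force: 0.0
tcp_pos: [0.5364, -0.0455, 0.1955]
wrist_force: [1.8, -0.1, 0.2]
grip_force: 0.0
tool cm [ 3.07 -0.45 11.62] turn -0.001 ledge [-0.0307  0.0083] z 0.1955 gap 0.05140414940583785 F [ 1.8 -0.1  0.2] t 9.8833 tilt [ 0.01  -0.002 -1.   ]
```

View pics/d.png

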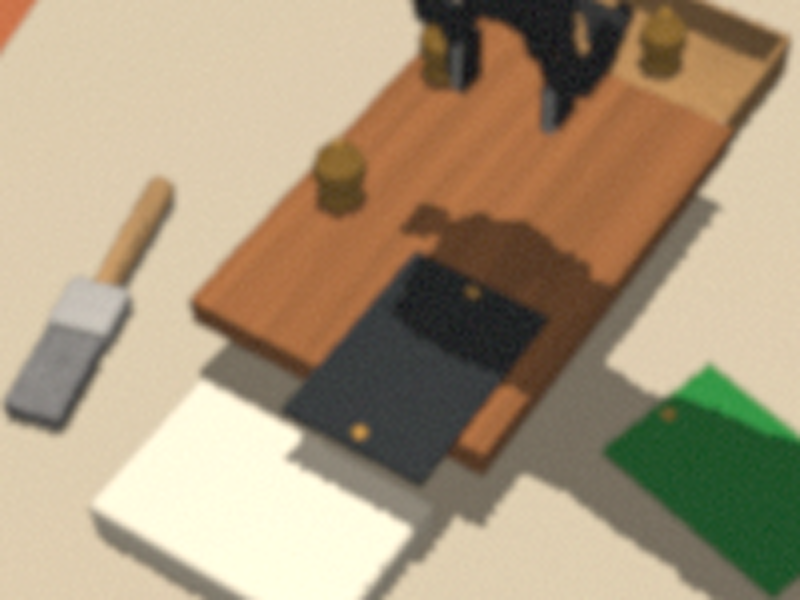

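The plate lies flat and straight, with its front corners at (287,411) and (422,486), rear at (418,255) and (549,318). The ledge's end corners are (193,301) and (482,460), and the gripper is clear. I check the overhang numerically.

```bash
python3 - <<'E'
from h import *
f=lambda q,z:(px2w("side",np.array(q)/4+[200,180],z)[:,:2]-L)@Rl
P=f([(418,255),(549,318),(422,486),(287,411)],.076);E=f([(193,301),(482,460)],.07)
print(P.round(4),E.round(4)); print("overhang",P[2:,1].mean()-E[:,1].mean(),"centre based",P[:,1].mean()+.07-E[:,1].mean(),"x rel",P[:,0].mean()-E[:,0].mean())
E
```

```text
[[ 0.0028  0.0562]
 [-0.0891  0.0551]
 [-0.0904  0.1941]
 [ 0.0026  0.1927]] [[ 0.0997  0.154 ]
 [-0.1071  0.1581]]
overhang 0.03732910663475594 centre based 0.038456216997224596 x rel -0.0397982036399189
```

Overhang is about 38 mm, within 26–54 mm, so I hand the job in.

```bash
python3 -c "
from workcell import env
print(env.hand_in())"
```

```text
the job is handed in; nothing more can be done
None
```

I pushed the slate plate along the ledge until about 38 mm (measured from the side camera) stuck out past the foam-pad end, lying flat and straight, with nothing else seen to move, and handed the job in; no verdict came back.

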